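# Clamp a dropper bottle in the bench chuck

## Task

Stand the small dropper bottle upright on the chuck's seat between its three open jaws, then turn the chuck's hand ring clockwise (seen from above; its upright posts are there to push on) until the jaws have closed on the bottle and hold it firmly centred. Tighten by feel: hand-tight, so that it stays clamped when you let go, but never force it, or the bottle breaks. Leave the beaker, the pump head and the label roll where they are.

Things in the scene. Friction and masses are not known exactly. Their poses are not given: they have to be found in the camera images.
- sample: Small amber dropper bottle with black collar and rubber bulb, standing loose on the table. 102 mm high; body 32 mm in diameter up to 62 mm, collar 23.6 mm in diameter from 62 to 77 mm (best place to grip, from above), bulb 12 mm in diameter up to 102 mm. 70 g. Origin: centre of its underside, z up.
- chuck: Round steel three-jaw bench chuck, fixed to the table at any yaw. Base flange 160 mm across, 12 mm high; above it the dark knurled hand ring; on top a steel face 120 mm across, 50 mm above the table, with three jaws at 120 degrees (one along the chuck's x axis). Origin: on the axis at table height, z up.
- ring: Hand ring, 130 mm across, z 13 to 33 mm, with four posts. Turned clockwise from above it closes all jaws, 8 mm per rad, 1.5 to 2.1 rad to the bottle. It is set on its scroll at any angle, so post angles do not tell the jaw opening. It stays where left. Push at a post: about 6 N while free, then +1 to 2 N per mm once the jaws bite; 10 to 13 N is hand-tight, over 20 N breaks the bottle.
- seat (a point): Centre of the chuck's flat seat, on the axis, 50 mm above the table; the bottle's underside stands here. The jaws slide on this face: 16 mm wide, up to 49 mm above the seat, inner faces 29 to 33 mm from the axis at the start, all reaching outwards to 54 mm at most.
- post_1 (a point): Centre of the top of upright post 1 of 4 on the hand ring. The posts are round steel pins 16 mm in diameter, 92 mm from the chuck's axis, 90 degrees apart, their tops 110 mm above the table, each joined to the ring by a 12 mm spoke at 23 mm height; free to be pushed sideways anywhere above 35 mm. They go round with the ring.
- post_2 (a point): Centre of the top of upright post 2 of 4 on the hand ring. The posts are round steel pins 16 mm in diameter, 92 mm from the chuck's axis, 90 degrees apart, their tops 110 mm above the table, each joined to the ring by a 12 mm spoke at 23 mm height; free to be pushed sideways anywhere above 35 mm. They go round with the ring.
- post_3 (a point): Centre of the top of upright post 3 of 4 on the hand ring. The posts are round steel pins 16 mm in diameter, 92 mm from the chuck's axis, 90 degrees apart, their tops 110 mm above the table, each joined to the ring by a 12 mm spoke at 23 mm height; free to be pushed sideways anywhere above 35 mm. They go round with the ring.
- post_4 (a point): Centre of the top of upright post 4 of 4 on the hand ring. The posts are round steel pins 16 mm in diameter, 92 mm from the chuck's axis, 90 degrees apart, their tops 110 mm above the table, each joined to the ring by a 12 mm spoke at 23 mm height; free to be pushed sideways anywhere above 35 mm. They go round with the ring.
- beaker: Bystander: steel beaker 67 mm in diameter, 78 mm high, standing on the table. Origin: centre of its underside.
- pump: Bystander: black pump head 31 x 58 x 58 mm standing on the table. Origin: centre of its underside.
- label_roll: Bystander: roll of labels lying flat, 113 mm in diameter, 52 mm high. Origin: centre of its underside.
Not all that is in view belongs to the job. There is more than one size of the sample; the job needs the larger.

How it is judged:
By the outcome, as a careful person would: the job done as asked, in the order asked, and still so for the second after the job is handed in, with the robot touching nothing.
It also fails if it takes over 72 s, if anything falls off the work surface, if the arm or the gripper's body presses on something with over 40 N, if the wrist force passes 120 N, or if a joint passes its speed limit or range.

## Robot

A 7-joint arm with a two-finger parallel gripper is mounted at the origin on a cart in front of the work surface, level with it; the furniture and walls round the work are solid. World frame = base frame: x ahead of the robot, y to its left, z up, the work surface at z = 0. Lengths are in m, angles in rad, forces in N, time in s.
With the tool pointing down it reaches from about 0.425 to 0.875 m from the base axis. Payload 8.4 kg.
Tool frame: the origin (TCP) lies between the finger pads; the fingertips stand 17 mm ahead of it and the grasp point (between the pads) lies 2 mm behind it; z points along the fingers, y is the line along which they close (so a half turn about z gives the same grasp; the last joint's range is limited). The gripper opens to 85 mm and grips with 20 to 120 N. Pads are 22 mm wide; open, the fingers measure 114 mm over their backs; the gripper's body (76 mm by 85 mm) begins 54 mm behind the grasp point. The pads swing forward as they close: fully open they stand 13 mm farther back than shut.
Start: joints at [1.113, 0.333, 0.04, 1.465, -0.013, 1.343, -0.059], TCP at [0.228, -0.609, 0.248] pointing down, gripper open.
Joint ranges: [-2.58, 2.58], [-0.38, 2.09], [-1.3, 1.39], [0.25, 2.4], [-1.5, 4.64], [0.08, 2.09], [-2.65, 2.65]. Speed limits (rad/s): [2.22, 2.22, 2.79, 2.79, 3.14, 3.14, 3.14].

## Interface

Orientations are given as a unit quaternion [w, x, y, z].
In Python, from rig import sense, imaging, job, spotter gives the robot as it stands.
- The arm moves only by the tool play_rows, never from a script. Its argument "plan" is a list of rows, each a list of 5 numbers: the opening, from 0 (shut) to 1 (fully open), then the shift along the world's x, y, z in mm, then the turn about the world's z in degrees. A call has 1 to 10 rows; each row is the pose to reach, as a shift and turn from the pose commanded when the call began; what a row does not reach only later rows make up. A row lasts 1/12 s, in which the tool goes at most 41.7 mm and 7.16 degrees, less where a joint would pass 70% of its speed; a pose out of reach is approached as far as the arm can. A call with a gripper value outside its range is refused whole. The fingers move at their own pace and stop on an object; "grip_force" is the grip in N (left out, the last holds). Time passes only in rows, so rows that repeat a pose let the fingers close. It gives the time, the measured TCP pose, the force, the opening and the grip force at its end, in the units of the state.
- sense(): the state, without advancing time (a new reading comes with each control period).
- imaging.camera(name): name is "scene" or "top"; returns a dict with "color" (480x640x3 uint8, red, green, blue), "depth" (480x640 float32, m along the optical axis (not along the pixel's ray), 0 where there is no reading), "vfov" (degrees; the focal length in pixels is half the picture's height over the tangent of half this angle, whatever the lens; pixels are square), "cx", "cy" (the principal point, pixels), "origin" and "attitude" of the camera in the world. Camera axes: x right, y down, z forward; pixel columns grow to the right and rows downward; lengths in m; the calibration is good to about 2 mm. A picture is of the moment at which its call begins.
- job.sign_off(): hands the job in; it is judged then, once.
Trained networks look in the newest picture that a camera, given by its name, has taken for a name from the list of things; names that differ only in an ending like _2 or _b are one class to them, and where a whole thing is asked for, a point or a joint stands for the part that bears it (a point fixed in the world has none). Each returns a list of dicts, best first, with "p" (0 to 1); they miss things now and then, are a little off and sometimes report something else, mostly with a low value. They report only what shows in the picture. A call takes as long as a camera call. They do not tell look-alikes from the thing itself.
- spotter.regions_of(camera, query): "mask" (480x640 bool, what is visible of it) and "pixel" ([column, row] in pixels, amid what is visible of it).
The state is a dict: "time_s": time; "qpos": joint angles; "qd": joint speeds; "joint_efforts": joint torques, N m; "position": TCP position; "ee_rot": TCP orientation; "contact_force": force on the tool from outside, world axes, zero at the start; "torque": the same for the moment, N m; "opening": opening from 0.0 (shut) to 1.0 (fully open); "gripper_force": force on a finger pad.
Only numpy, scipy, OpenCV 4.12 (cv2) and the standard library are available. Lean on these libraries where they do the work, as an engineer would, in place of code of your own. Each camera call takes 0.05 s, during which the arm holds its last target. There are 200 camera calls.

## Working session

There is one attempt and no reset: what is moved stays moved. The work goes in short steps, Python scripts to look and compute and a tool call to move; the robot and the scene stay as the last step left them, time stands still between calls to the robot, and variables do not carry over. Pictures are saved under pics/ and viewed, at most 10 in all, crops included, and the job is handed in when it is done.

Besides the shell and the picture viewer there is one more tool, called as name(argument=value, ...), one argument or row to a line, values as JSON. play_rows: Moves the arm, as the interface text tells. Its arguments: {"type":"object","properties":{"plan":{"type":"array","items":{"type":"array","items":{"type":"number"}}},"grip_force":{"type":"number"}},"required":["plan"]}

```bash
mkdir -p pics; cat > h.py <<'E'
import numpy as np, cv2
from rig import sense, imaging, job, spotter
from scipy.spatial.transform import Rotation as R
def rot(a):
    a=np.array(a,float)
    return a if a.shape==(3,3) else R.from_quat(a[[1,2,3,0]]).as_matrix()
def cloud(c):
    h,w=c["depth"].shape; f=h/2/np.tan(np.radians(c["vfov"])/2)
    u,v=np.meshgrid(np.arange(w),np.arange(h)); d=c["depth"]
    p=np.stack([(u-c["cx"])/f*d,(v-c["cy"])/f*d,d],-1)
    return p@rot(c["attitude"]).T+np.array(c["origin"])
def save(c,n,crop=None,s=1):
    im=c["color"][:,:,::-1]
    if crop: x0,y0,x1,y1=crop; im=im[y0:y1,x0:x1]
    cv2.imwrite("pics/"+n,cv2.resize(im,None,fx=s,fy=s,interpolation=cv2.INTER_CUBIC))
E
python3 - <<'E'
from h import *
np.set_printoptions(precision=3,suppress=True)
for n in("top","scene"):
    c=imaging.camera(n); save(c,n+"0.png"); P=cloud(c); print(n,c["origin"],c["attitude"],c["vfov"],c["cx"],c["cy"])
    for q in("sample","chuck","ring","post_1","beaker","pump","label_roll"):
        for r in spotter.regions_of(n,q)[:6]:
            m=r["mask"]&(c["depth"]>0); X=P[m]
            print(q,round(r["p"],2),np.array(r["pixel"]).round(),m.sum(),np.median(X,0),X[:,2].max())
print(sense())
E
```

```text
top [0.352 0.091 1.369] [-0.045  0.715 -0.696  0.047] 50.730942644972615 321.2378401725329 236.07920347724226
sample 0.64 [289. 268.] 118 [0.436 0.166 0.075] 0.10515767978088042
sample 0.37 [319. 263.] 55 [0.442 0.093 0.046] 0.07176413835135742
sample 0.32 [458. 250.] 137 [ 0.494 -0.266  0.055] 0.06575871636198483
sample 0.22 [179. 249.] 1173 [0.465 0.445 0.052] 0.3543966100873064
chuck 0.63 [395. 244.] 2941 [ 0.51  -0.095  0.049] 0.11835803919656995
ring 0.67 [378. 258.] 499 [ 0.479 -0.076  0.035] 0.11835803919656995
ring 0.26 [393. 242.] 2823 [ 0.511 -0.095  0.049] 0.11700480949408942
ring 0.2 [457. 249.] 148 [ 0.494 -0.265  0.054] 0.06575871636198483
post_1 0.72 [290. 267.] 148 [0.438 0.166 0.064] 0.10515767978088042
post_1 0.6 [377. 260.] 524 [ 0.48  -0.07   0.034] 0.11835803919656995
beaker 0.98 [242. 277.] 532 [0.411 0.298 0.007] 0.08900313049386388
beaker 0.19 [391. 243.] 3104 [ 0.51  -0.096  0.049] 0.11835803919656995
beaker 0.18 [379. 257.] 653 [ 0.479 -0.077  0.034] 0.11835803919656995
pump 0.71 [458. 249.] 176 [ 0.492 -0.266  0.052] 0.06575871636198483
pump 0.3 [368. 250.]
[... 870 characters left out ...]
 0.65 [369. 255.] 1172 [ 0.47  -0.066  0.043] 0.1122954512580866
pump 0.48 [433. 233.] 224 [ 0.491 -0.262  0.026] 0.060268926269705037
label_roll 0.24 [376. 242.] 2907 [ 0.479 -0.082  0.047] 0.1122954512580866
{'time_s': 0.8, 'qpos': array([ 1.113,  0.333,  0.04 ,  1.465, -0.013,  1.343, -0.058]), 'qd': array([-0.001,  0.   ,  0.   ,  0.001, -0.001,  0.   , -0.001]), 'joint_efforts': array([  0.   , -65.824,   1.363, -40.579,   0.017,   0.002,   0.   ]), 'position': array([ 0.228, -0.609,  0.248]), 'ee_rot': array([-0.   ,  0.984,  0.178,  0.   ]), 'contact_force': array([ 0.313,  0.573, -0.121]), 'torque': array([-0.006, -0.023, -0.044]), 'gripper_force': 0.0, 'opening': 0.9991074601229816}
```

View images.

```bash
python3 - <<'E'
import cv2
t=cv2.imread("pics/top0.png"); s=cv2.imread("pics/scene0.png")
cv2.imwrite("pics/a.png",cv2.resize(s[180:360,210:470],None,fx=3,fy=3,interpolation=cv2.INTER_CUBIC))
cv2.imwrite("pics/b.png",cv2.resize(t[180:320,230:490],None,fx=3,fy=3,interpolation=cv2.INTER_CUBIC))
E
```

```text
(no output)
```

View pics/a.png

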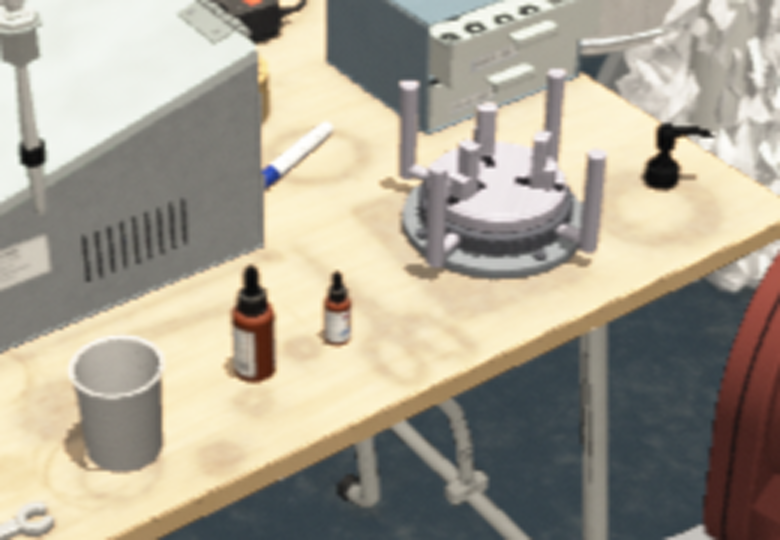

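View pics/b.png

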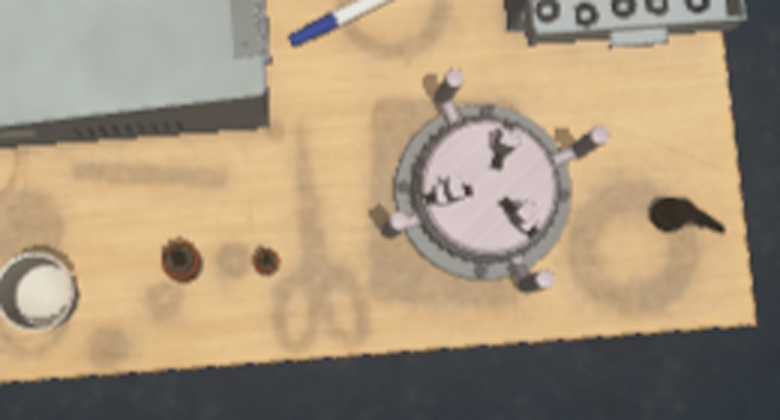

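View pics/scene0.png

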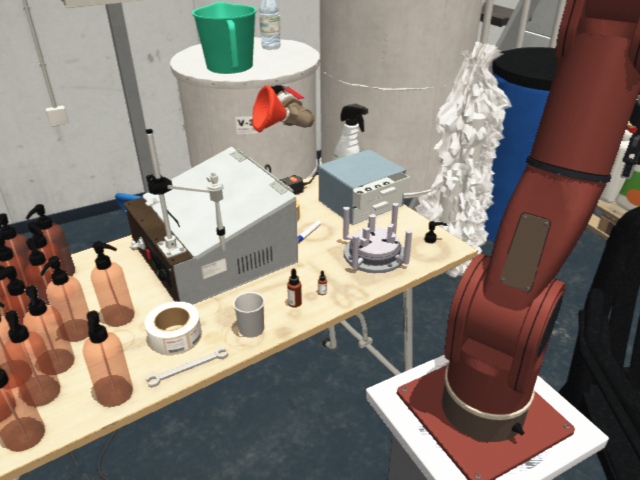

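The larger bottle is at top (290,267) / scene (294,291). The smaller look-alike is at top (318,266) / scene (322,284). The network's other "sample" hits, on the chuck (373,242), the pump (458,250) and the label roll (179,249), are not bottles. The posts are the four pins round the chuck at top (393,243). I choose the bottle at (290,267), which measures about 102 mm high, and will now measure it precisely.

```bash
cat > m.py <<'E'
from h import *
from scipy.optimize import least_squares
np.set_printoptions(precision=4,suppress=True)
def circ(p,r,x0): return least_squares(lambda c:np.hypot(*(p-c).T)-r,x0,loss="soft_l1",f_scale=.002).x
def chuckfit(P):
    near=np.hypot(P[...,0]-.505,P[...,1]+.095)<.15
    X=P[near&(P[...,2]>.060)&(P[...,2]<.125)]
    # 4 posts: model centre, angle
    def res(v,X):
        a=v[2]+np.arange(4)*np.pi/2
        c=np.stack([v[0]+.092*np.cos(a),v[1]+.092*np.sin(a)],1)
        d=np.hypot(X[:,None,0]-c[None,:,0],X[:,None,1]-c[None,:,1])
        return np.abs(d.min(1)-(.0075))
    best=None
    for a0 in np.arange(0,1.57,.2):
        Y=X[np.abs(np.hypot(X[:,0]-.505,X[:,1]+.095)-.092)<.03]
        s=least_squares(res,[.505,-.095,a0],args=(Y,),loss="soft_l1",f_scale=.003)
        if best is None or s.cost<best.cost: best=s
    return best.x,best.cost,len(Y)
E
python3 - <<'E'
from m import *
for n in("top","scene"):
    c=imaging.camera(n); P=cloud(c); z=P[...,2]
    v,cost,N=chuckfit(P); print(n,"chuck",v,np.degrees(v[2])%90,cost,N)
    # jaws: above face
    d=P-np.array([v[0],v[1],0]); r=np.hypot(d[...,0],d[...,1])
    J=d[(r<.062)&(z>.06)]; a=np.degrees(np.arctan2(J[:,1],J[:,0])); print("jaws n",len(J), "hist mod",np.histogram(a,np.arange(-180,181,20)))
    print(" jaw top r min/max",np.percentile(np.hypot(J[J[:,2]>.09][:,0],J[J[:,2]>.09][:,1]),[5,50,95]) if (J[:,2]>.09).any() else "")
    F=P[(r<.05)&(z<.058)&(z>.04)]; print(" face z",np.median(F[:,2]))
    T=P[(np.hypot(P[...,0]-.505,P[...,1]+.095)>.12)&(np.abs(P[...,0]-.45)<.04)&(np.abs(P[...,1])<.02)]; print(" table z",np.median(T[:,2]))
    m=(np.hypot(P[...,0]-.436,P[...,1]-.168)<.03)
    for lo,hi,rr in((.01,.058,.016),(.063,.076,.0118),(.082,.12,.006)):
        X=P[m&(z>lo)&(z<hi)][:,:2]
        if len(X)>3: print(" bottle",lo,circ(X,rr,[.436,.168]),len(X),X.mean(0))
    g=P[(z>.08)&(np.abs(P[...,0]-.5)<.3)&(P[...,1]>.1)&(P[...,1]<.4)&(P[...,0]>.47)]
    print(" box near",g.min(0) if len(g) else 0,g.max(0) if len(g) else 0)
    b=P[(z>.04)&(P[...,0]>.61)&(P[...,0]<.9)&(P[...,1]<0)&(P[...,1]>-.35)]
    print(" blue box",b.min(0),np.percentile(b,98,0))
    if n=="top": save(c,"jaws.png",(345,195,445,290),6)
E
```

```text
top chuck [ 0.5138 -0.0989  0.4297] 24.622860568717854 0.0003889025243450607 206
jaws n 194 hist mod (array([ 0, 31, 33,  0,  1,  0,  1, 18, 42,  0,  0,  1,  0, 18, 49,  0,  0,
        0]), array([-180, -160, -140, -120, -100,  -80,  -60,  -40,  -20,    0,   20,
         40,   60,   80,  100,  120,  140,  160,  180]))
 jaw top r min/max [0.0304 0.0367 0.0422]
 face z 0.05125701773967939
 table z 0.0010003736464989643
 bottle 0.01 [0.4404 0.1676] 31 [0.4351 0.1655]
 bottle 0.063 [0.4407 0.1673] 24 [0.4364 0.1653]
 bottle 0.082 [0.4401 0.1679] 28 [0.4396 0.1674]
 box near [0.4701 0.1    0.0802] [0.8    0.4    0.4264]
 blue box [ 0.6315 -0.3083  0.04  ] [ 0.8959 -0.0102  0.3252]
scene chuck [ 0.5136 -0.0974  0.4322] 24.760543765781726 0.0007827642965272341 475
jaws n 341 hist mod (array([  0,  84,  23,   2,   0,   0,   0,  31,  72,   2,   0,   0,   0,
        24, 103,   0,   0,   0]), array([-180, -160, -140, -120, -100,  -80,  -60,  -40,  -20,    0,   20,
         40,   60,   80,  100,  120,  140,  160,  180]))
 jaw top r min/max [0.0296 0.0376 0.0436]
 face z 0.04939263551379225
 table z -0.003334230896530732
 bottle 0.01 [0.4401 0.1698] 245 [0.4291 0.1745]
 bottle 0.063 [0.4415 0.1693] 63 [0.4345 0.1722]
 bottle 0.082 [0.4393 0.1694] 41 [0.437  0.1713]
 box near [0.47   0.1001 0.08  ] [0.8    0.3999 0.4213]
 blue box [ 0.6271 -0.3105  0.04  ] [ 0.8945 -0.0123  0.3119]
```

View pics/jaws.png

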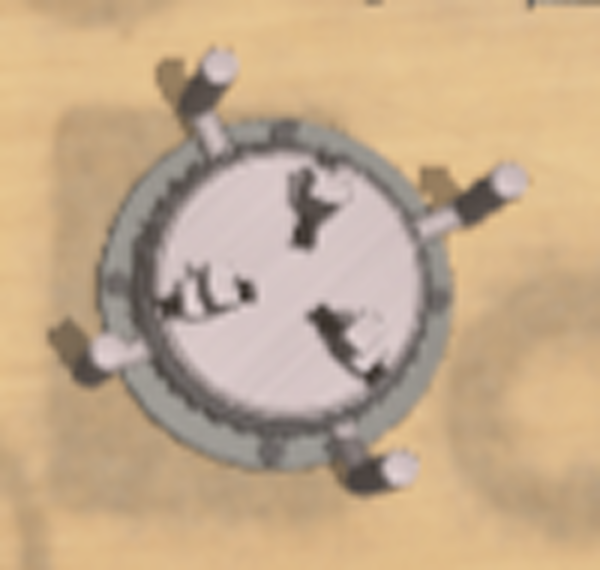

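The crop at top (395,243) shows the posts at about 25°, 115°, −155° and −65°, and three open jaws with a clear seat. The axis is at (0.514, −0.098) and the large bottle at (0.4405, 0.1685).

play_rows(
  plan=[
    [0.6, 25, 29, 0, 6],
    [0.6, 50, 58, 0, 12],
    [0.6, 75, 87, 0, 18],
    [0.6, 100, 116, 0, 24],
    [0.6, 125, 145, 0, 30],
    [0.6, 150, 174, 0, 36],
    [0.6, 175, 203, 0, 42],
    [0.6, 200, 232, 0, 48],
    [0.6, 222, 259, 0, 54],
    [0.6, 222, 299, 0, 60],
  ],
  grip_force=30,
)

```text
time_s: 1.73
position: [0.4533, -0.3085, 0.248]
ee_rot: [0.0, 0.761, 0.649, 0.001]
contact_force: [0.3, 1.3, 0.1]
opening: 0.599
gripper_force: 0.0
```

play_rows(
  plan=[
    [0.6, 0, 40, 0, 0],
    [0.6, 0, 80, 0, 0],
    [0.6, 0, 120, 0, 0],
    [0.6, 0, 160, 0, 0],
    [0.6, 0, 200, 0, 0],
    [0.6, 0, 240, 0, 0],
    [0.6, 0, 280, 0, 0],
    [0.6, 0, 320, 0, 0],
    [0.6, 0, 360, 0, 0],
    [0.6, 0, 400, 0, 0],
  ],
)

```text
time_s: 2.57
position: [0.4499, 0.0923, 0.2488]
ee_rot: [0.001, 0.763, 0.646, 0.0]
contact_force: [0.4, 0.1, 0.7]
opening: 0.602
gripper_force: 0.0
```

play_rows(
  plan=[
    [0.6, -5, 39, 0, 0],
    [0.6, -9.5, 78.5, 0, 0],
    [0.6, -9.5, 78.5, -40, 0],
    [0.6, -9.5, 78.5, -80, 0],
    [0.6, -9.5, 78.5, -115, 0],
    [0.6, -9.5, 78.5, -115, 0],
    [0.6, -9.5, 78.5, -115, 0],
  ],
)

```text
time_s: 3.15
position: [0.4398, 0.1688, 0.1329]
ee_rot: [-0.001, 0.763, 0.647, -0.001]
contact_force: [0.7, 1.1, 0.7]
opening: 0.601
gripper_force: 0.0
```

```bash
python3 - <<'E'
from m import *
s=sense(); print(s["position"],s["qpos"],s["contact_force"])
c=imaging.camera("scene"); save(c,"pre.png",(230,200,350,320),5)
E
```

```text
[0.4398 0.1688 0.1329] [ 0.3041  0.1403 -0.8042  1.992   0.1141  1.0577 -0.7159] [0.7283 1.1163 0.7337]
```

View pics/pre.png

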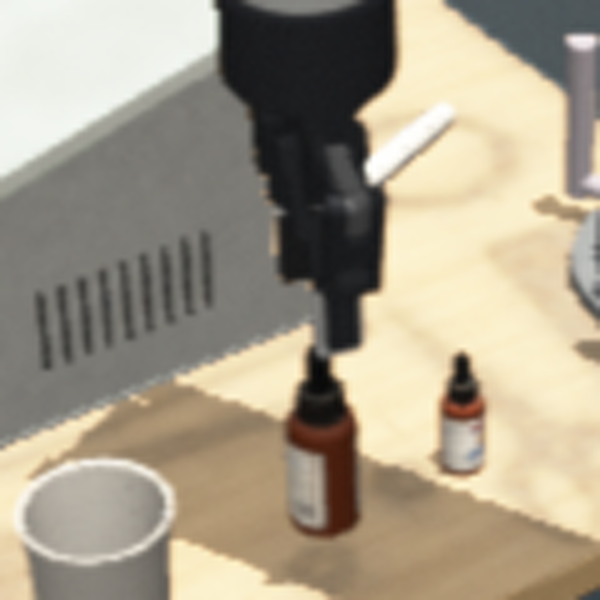

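The fingers straddle the large bottle's bulb at crop (320,360). I'll go down and grip the collar.

play_rows(
  plan=[
    [0.6, 0, 0, -20, 0],
    [0.6, 0, 0, -40, 0],
    [0.6, 0, 0, -53, 0],
    [0.6, 0, 0, -53, 0],
    [0.2, 0, 0, -53, 0],
    [0.1, 0, 0, -53, 0],
    [0.1, 0, 0, -53, 0],
    [0.1, 0, 0, -53, 0],
    [0.1, 0, 0, -53, 0],
    [0.1, 0, 0, -53, 0],
  ],
  grip_force=35,
)

```text
time_s: 4.03
position: [0.4422, 0.1695, 0.0825]
ee_rot: [0.001, 0.763, 0.646, 0.001]
contact_force: [-0.9, 0.1, 7.4]
opening: 0.253
gripper_force: 33.9
```

play_rows(
  plan=[
    [0.1, 0, 0, 5, 0],
    [0.1, 0, 0, 20, 0],
    [0.1, 0, 0, 50, 0],
    [0.1, 0, 0, 85, 0],
    [0.1, 0, 0, 115, 0],
    [0.1, 0, 0, 115, 0],
    [0.1, 0, 0, 115, 0],
  ],
)

```text
time_s: 4.62
position: [0.442, 0.1694, 0.1978]
ee_rot: [0.001, 0.763, 0.646, 0.002]
contact_force: [-0.4, -0.4, -1.6]
opening: 0.256
gripper_force: 34.4
```

```bash
python3 - <<'E'
from m import *
s=sense(); p=s["position"]; print(p,s["opening"],s["gripper_force"],s["contact_force"])
for n in("scene",):
    c=imaging.camera(n); save(c,"held.png",(230,180,330,280),5); P=cloud(c)
    m=(np.hypot(P[...,0]-p[0],P[...,1]-p[1])<.03)&(P[...,2]>.09)&(P[...,2]<.19)
    X=P[m]; print(X[:,2].min())
    z0=np.percentile(X[:,2],1)
    for lo in (0,.015,.03,.045):
        Y=X[(X[:,2]>z0+lo)&(X[:,2]<z0+lo+.015)][:,:2]; print(lo,circ(Y,.016,p[:2])-p[:2],len(Y))
E
```

```text
[0.442  0.1694 0.1978] 0.25561433213020773 34.410323776075984 [-0.4286 -0.4116 -1.6457]
0.11286619807093035
0 [-0.0018  0.0004] 78
0.015 [-0.0018  0.0006] 84
0.03 [-0.0016  0.0009] 87
0.045 [-0.0012 -0.0002] 108
```

View pics/held.png

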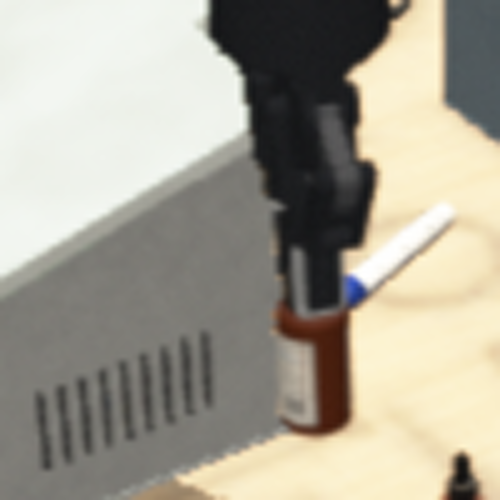

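play_rows(
  plan=[
    [0.1, 0, 0, 30, 0],
    [0.1, 10, -38, 30, 0],
    [0.1, 20, -76, 30, 0],
    [0.1, 30, -114, 30, 0],
    [0.1, 40, -152, 30, 0],
    [0.1, 50, -190, 30, 0],
    [0.1, 60, -228, 30, 0],
    [0.1, 72.5, -267.5, 30, 0],
    [0.1, 72.5, -267.5, 30, 0],
    [0.1, 72.5, -267.5, 30, 0],
  ],
)

```text
time_s: 5.5
position: [0.5126, -0.101, 0.2235]
ee_rot: [-0.001, 0.764, 0.645, -0.001]
contact_force: [-0.1, -0.3, 0.3]
opening: 0.252
gripper_force: 34.5
```

```bash
python3 - <<'E'
from m import *
s=sense(); p=s["position"]; print(p,s["opening"],s["gripper_force"],s["contact_force"])
c=imaging.camera("scene"); P=cloud(c)
m=(np.hypot(P[...,0]-p[0],P[...,1]-p[1])<.03)&(P[...,2]>.13)&(P[...,2]<.20)
X=P[m]; print(X[:,2].min()); Y=X[(X[:,2]>.15)&(X[:,2]<.195)][:,:2]; print(circ(Y,.016,p[:2]),len(Y))
E
```

```text
[ 0.5126 -0.101   0.2235] 0.2522045209292793 34.54303513470677 [-0.0945 -0.3358  0.3283]
0.14066865250369764
[ 0.5103 -0.0999] 232
```

play_rows(
  plan=[
    [0.1, 2.5, 2.5, 0, 0],
    [0.1, 2.5, 2.5, -20, 0],
    [0.1, 2.5, 2.5, -45, 0],
    [0.1, 2.5, 2.5, -65, 0],
    [0.1, 2.5, 2.5, -78, 0],
    [0.1, 2.5, 2.5, -84, 0],
    [0.1, 2.5, 2.5, -84, 0],
    [0.1, 2.5, 2.5, -84, 0],
    [0.1, 2.5, 2.5, -84, 0],
  ],
)

```text
time_s: 6.3
position: [0.5164, -0.0956, 0.1424]
ee_rot: [0.001, 0.763, 0.647, 0.0]
contact_force: [-0.2, -0.6, -0.7]
opening: 0.248
gripper_force: 34.6
```

play_rows(
  plan=[
    [0.1, 0, 0, -2, 0],
    [0.1, 0, 0, -4, 0],
    [0.1, 0, 0, -4, 0],
    [0.1, 0, 0, -4, 0],
  ],
)

```text
time_s: 6.63
position: [0.5157, -0.0962, 0.1374]
ee_rot: [0.0, 0.763, 0.646, 0.0]
contact_force: [-0.5, 0.3, -0.6]
opening: 0.252
gripper_force: 34.6
```

play_rows(
  plan=[
    [0.1, -0.5, -0.5, -2, 0],
    [0.1, -0.5, -0.5, -4, 0],
    [0.1, -0.5, -0.5, -4, 0],
    [0.1, -0.5, -0.5, -4, 0],
  ],
)

```text
time_s: 6.97
position: [0.5151, -0.0966, 0.1331]
ee_rot: [-0.0, 0.763, 0.646, -0.0]
contact_force: [0.5, 0.3, -0.7]
opening: 0.255
gripper_force: 34.6
```

play_rows(
  plan=[
    [0.1, 0, 0, -1, 0],
    [0.1, 0, 0, -1, 0],
    [0.1, 0, 0, -1, 0],
  ],
)

```text
time_s: 7.22
position: [0.5155, -0.0966, 0.1327]
ee_rot: [0.0, 0.763, 0.647, 0.0]
contact_force: [-0.4, -1.1, 3.1]
opening: 0.254
gripper_force: 34.8
```

The bottle touched down on the seat at about 3 N. I'll release and rise.

play_rows(
  plan=[
    [0.35, 0, 0, 0, 0],
    [0.5, 0, 0, 0, 0],
    [0.6, 0, 0, 0, 0],
    [0.6, 0, 0, 0, 0],
    [0.6, 0, 0, 15, 0],
    [0.6, 0, 0, 40, 0],
    [0.6, 0, 0, 75, 0],
    [0.6, 0, 0, 110, 0],
    [0.6, 0, 35, 110, 0],
    [0.3, 0, 70, 110, 0],
  ],
)

```text
time_s: 8.05
position: [0.5164, -0.0277, 0.2446]
ee_rot: [0.002, 0.764, 0.645, 0.001]
contact_force: [0.3, 1.3, -1.0]
opening: 0.475
gripper_force: 0.0
```

play_rows(
  plan=[
    [0.0, -10, 40, 0, 0],
    [0.0, -10, 75, 0, 0],
  ],
)

```text
time_s: 8.22
position: [0.504, 0.0506, 0.2426]
ee_rot: [0.0, 0.763, 0.647, -0.0]
contact_force: [1.5, -0.1, 0.7]
opening: 0.181
gripper_force: 0.0
```

```bash
python3 - <<'E'
from m import *
s=sense(); print(s["position"],s["qpos"],s["opening"])
for n in("top","scene"):
    c=imaging.camera(n); P=cloud(c); z=P[...,2]
    v,cost,N=chuckfit(P); print(n,v,np.degrees(v[2])%90,cost)
    m=np.hypot(P[...,0]-.5137,P[...,1]+.098)<.025
    for lo,hi,rr in((.06,.108,.016),(.134,.156,.006)):
        X=P[m&(z>lo)&(z<hi)][:,:2]; print(len(X),circ(X,rr,[.514,-.098]) if len(X)>5 else "")
    if n=="scene": save(c,"placed.png",(320,170,440,290),5)
E
```

```text
[0.504  0.0506 0.2426] [ 0.4578  0.0912 -0.6767  1.7867  0.0597  1.2841 -0.3983] 0.18128199497241496
top [ 0.5139 -0.099   0.4311] 24.70052361549371 0.00019391918996376455
21 [ 0.5133 -0.098 ]
26 [ 0.5136 -0.0979]
scene [ 0.5133 -0.0972  0.4278] 24.513384539681926 0.0008357883547147541
207 [ 0.513  -0.0958]
34 [ 0.5125 -0.0957]
```

View pics/placed.png

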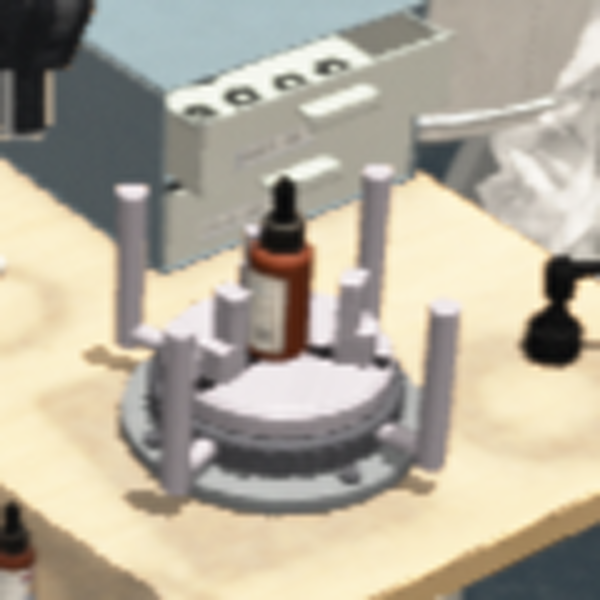

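The bottle stands upright, centred to within about 1–2 mm; crop (280,290) shows it between the jaws, with the posts unmoved. Next I'll bring the shut gripper behind the post at 115° (left side).

play_rows(
  plan=[
    [0, -10, -10, 0, 7],
    [0, -20, -20, 0, 14],
    [0, -30, -30, 0, 21],
    [0, -40, -40, 0, 28],
    [0, -50, -60, 0, 35],
    [0, -57, -85, 0, 42],
    [0, -57, -85, 0, 49],
    [0, -57, -85, 0, 56],
    [0, -57, -85, 0, 63],
    [0, -57, -85, 0, 70],
  ],
)

```text
time_s: 9.15
position: [0.4482, -0.0372, 0.2423]
ee_rot: [0.0, 0.252, 0.968, -0.0]
contact_force: [-0.2, 0.4, 0.7]
opening: 0.006
gripper_force: 0.0
```

play_rows(
  plan=[
    [0, 0, 0, 0, 7],
    [0, 0, 0, 0, 14],
    [0, 0, 0, 0, 21],
    [0, 0, 0, 0, 28],
    [0, 0, 0, 0, 35],
    [0, 0, 0, 0, 42],
    [0, 0, 0, 0, 49],
    [0, 0, 0, 0, 56],
    [0, 0, 0, 0, 63],
    [0, 0, 0, 0, 70],
  ],
)

```text
time_s: 9.98
position: [0.4482, -0.037, 0.2422]
ee_rot: [-0.0, -0.349, 0.937, -0.0]
contact_force: [-0.6, 0.1, -0.9]
opening: 0.001
gripper_force: 0.0
```

play_rows(
  plan=[
    [0, 0, 0, 0, 6],
    [0, 0, 0, -30, 6],
    [0, 0, 0, -60, 6],
    [0, 0, 0, -90, 6],
    [0, 0, 0, -90, 6],
    [0, 0, 0, -90, 6],
  ],
)

```text
time_s: 10.48
position: [0.4473, -0.0367, 0.1518]
ee_rot: [-0.001, -0.395, 0.919, 0.001]
contact_force: [0.6, 0.6, 0.2]
opening: -0.003
gripper_force: 0.0
```

play_rows(
  plan=[
    [0, 0, 0, -30, 0],
    [0, 0, 0, -60, 0],
    [0, 0, 0, -60, 0],
    [0, 0, 0, -60, 0],
  ],
)

```text
time_s: 10.82
position: [0.4485, -0.0366, 0.0934]
ee_rot: [-0.0, -0.395, 0.919, 0.0]
contact_force: [0.6, 0.2, 0.7]
opening: 0.0
gripper_force: 0.0
```

```bash
cat >> h.py <<'E'
C=np.array([.5137,-.098])
def arc(t0,steps,r=.092,p0=None):
    f=lambda t:C+r*np.array([np.cos(np.radians(t)),np.sin(np.radians(t))])
    p0=f(t0) if p0 is None else p0
    for s in steps: print([0,*((f(t0+s)-p0)*1e3).round(1),0,round(float(s),1)],end=", ")
    print()
E
python3 - <<'E'
from h import *
print(sense()["position"],sense()["contact_force"])
arc(136.6,np.arange(-5,-46,-5)); arc(136.6-45,np.arange(-5,-46,-5))
E
```

```text
[ 0.44847016 -0.03663038  0.09344848] [0.59253572 0.24206752 0.72279097]
[0, np.float64(5.8), np.float64(5.6), 0, -5.0], [0, np.float64(12.0), np.float64(10.6), 0, -10.0], [0, np.float64(18.6), np.float64(15.1), 0, -15.0], [0, np.float64(25.7), np.float64(19.1), 0, -20.0], [0, np.float64(33.0), np.float64(22.3), 0, -25.0], [0, np.float64(40.6), np.float64(25.0), 0, -30.0], [0, np.float64(48.3), np.float64(26.9), 0, -35.0], [0, np.float64(56.3), np.float64(28.2), 0, -40.0], [0, np.float64(64.3), np.float64(28.8), 0, -45.0], 
[0, np.float64(8.0), np.float64(-0.1), 0, -5.0], [0, np.float64(16.0), np.float64(-1.0), 0, -10.0], [0, np.float64(23.9), np.float64(-2.5), 0, -15.0], [0, np.float64(31.6), np.float64(-4.7), 0, -20.0], [0, np.float64(39.1), np.float64(-7.5), 0, -25.0], [0, np.float64(46.3), np.float64(-11.0), 0, -30.0], [0, np.float64(53.2), np.float64(-15.2), 0, -35.0], [0, np.float64(59.7), np.float64(-19.9), 0, -40.0], [0, np.float64(65.8), np.float64(-25.1), 0, -45.0],
```

play_rows(
  plan=[
    [0, 5.8, 5.6, 0, -5],
    [0, 9, 8.1, 0, -7.5],
    [0, 12, 10.6, 0, -10],
    [0, 15.3, 12.9, 0, -12.5],
    [0, 18.6, 15.1, 0, -15],
    [0, 25.7, 19.1, 0, -20],
  ],
)

```text
time_s: 11.32
position: [0.474, -0.0185, 0.0952]
ee_rot: [-0.0, -0.228, 0.974, -0.001]
contact_force: [-7.7, -1.7, 4.6]
opening: 0.0
gripper_force: 3.8
```

play_rows(
  plan=[
    [0, 7.3, 3.2, 0, -5],
    [0, 14.9, 5.9, 0, -10],
    [0, 22.6, 7.8, 0, -15],
    [0, 30.6, 9.1, 0, -20],
    [0, 38.6, 9.7, 0, -25],
  ],
)

```text
time_s: 11.73
position: [0.5129, -0.0085, 0.0952]
ee_rot: [-0.0, -0.011, 1.0, -0.001]
contact_force: [-7.9, -2.5, 3.7]
opening: 0.005
gripper_force: 3.8
```

play_rows(
  plan=[
    [0, 8.0, -0.1, 0, -5],
    [0, 16.0, -1.0, 0, -10],
    [0, 23.9, -2.5, 0, -15],
    [0, 31.6, -4.7, 0, -20],
    [0, 39.1, -7.5, 0, -25],
  ],
)

```text
time_s: 12.15
position: [0.5515, -0.016, 0.0952]
ee_rot: [-0.001, 0.206, 0.979, -0.001]
contact_force: [-9.7, -1.4, 3.1]
opening: -0.002
gripper_force: 4.0
```

play_rows(
  plan=[
    [0, 7.2, -3.5, 0, -5],
    [0, 14.1, -7.7, 0, -10],
    [0, 20.6, -12.4, 0, -15],
    [0, 26.7, -17.6, 0, -20],
    [0, 26.7, -17.6, 0, -20],
  ],
)

```text
time_s: 12.57
position: [0.5791, -0.0341, 0.0952]
ee_rot: [0.0, 0.373, 0.928, -0.0]
contact_force: [-1.6, 0.3, 0.1]
opening: 0.002
gripper_force: 0.3
```

```bash
python3 - <<'E'
from m import *
s=sense(); p=s["position"]; d=p[:2]-C; print(p,np.degrees(np.arctan2(d[1],d[0])),np.hypot(*d),s["qpos"],s["contact_force"])
for n in("scene",):
    c=imaging.camera(n); P=cloud(c); z=P[...,2]
    m=np.hypot(P[...,0]-.5137,P[...,1]+.098)<.025
    X=P[m&(z>.134)&(z<.156)][:,:2]; print(len(X),circ(X,.006,[.514,-.098]))
    save(c,"mid.png",(320,150,460,290),4)
E
```

```text
[ 0.5791 -0.0341  0.0952] 44.32624921638675 0.09148204328050442 [ 0.2625  0.3441 -0.3337  1.7963  0.1301  1.0223  0.6845] [-1.6078  0.2723  0.0938]
33 [ 0.5134 -0.097 ]
```

View pics/mid.png

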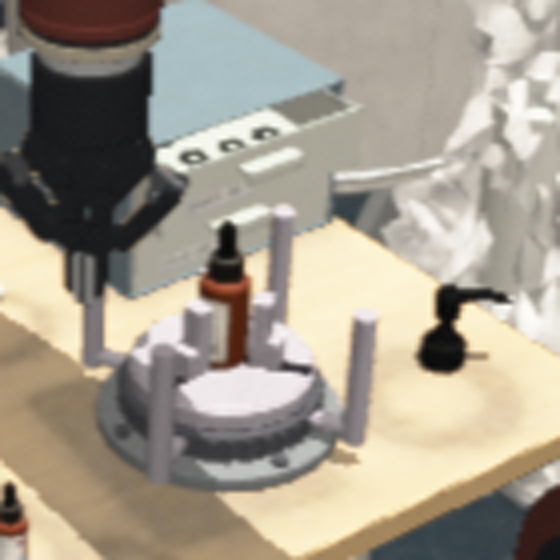

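The crop shows the posts turned about 82° and the bottle still upright at (228,300). Next I'll hop over to the following post, now at about 122°.

play_rows(
  plan=[
    [0, -5, 5, 0, 0],
    [0, -5, 5, 35, 0],
    [0, -5, 5, 70, 0],
    [0, -25, 10, 70, 7],
    [0, -50, 15, 70, 14],
    [0, -75, 12, 70, 21],
    [0, -100, 5, 70, 28],
    [0, -120, -3, 70, 35],
    [0, -140, -10, 70, 42],
    [0, -140, -10, 70, 49],
  ],
)

```text
time_s: 13.45
position: [0.4356, -0.0438, 0.1637]
ee_rot: [0.0, -0.051, 0.999, -0.001]
contact_force: [0.4, -0.1, -0.2]
opening: 0.0
gripper_force: 0.0
```

play_rows(
  plan=[
    [0, 0, 0, 0, 7],
    [0, 0, 0, 0, 14],
    [0, 0, 0, 0, 21],
    [0, 0, 0, 0, 28],
    [0, 0, 0, 0, 35],
    [0, 0, 0, 0, 42],
    [0, 0, 0, 0, 48],
    [0, 0, 0, 0, 48],
  ],
)

```text
time_s: 14.12
position: [0.4388, -0.0423, 0.1639]
ee_rot: [0.001, -0.454, 0.891, -0.001]
contact_force: [-0.3, -0.5, 0.1]
opening: -0.002
gripper_force: 0.0
```

```bash
python3 - <<'E'
from m import *
s=sense(); p=s["position"]; d=p[:2]-C; print(p,s["ee_rot"],np.degrees(np.arctan2(d[1],d[0])),np.hypot(*d),s["qpos"])
for n in("top","scene"):
    c=imaging.camera(n); P=cloud(c); v,cost,N=chuckfit(P); print(n,v,np.degrees(v[2])%90,cost)
E
```

```text
[ 0.4388 -0.0423  0.1639] [ 0.0011 -0.4535  0.8912 -0.0008] 143.37090024217113 0.09329324257615673 [ 0.3985 -0.0087 -0.3978  2.0407 -0.0032  1.1062  2.5143]
top [ 0.5135 -0.0995  0.5831] 33.40890994876439 0.00021293679996595526
scene [ 0.5135 -0.0972  0.5739] 32.88422138571992 0.000817329058147752
```

```bash
python3 - <<'E'
from h import *
arc(143.5,[-4,-8,-10,-12.5]); 
for t in(131,128.5,126,123.5,121,118.5,116,113.5,111,108.5,106,103.5,101,98.5,96,93.5): print(t,end=" ");arc(t,[-1.25,-2.5])
E
```

```text
[0, np.float64(4.0), np.float64(5.0), 0, -4.0], [0, np.float64(8.3), np.float64(9.8), 0, -8.0], [0, np.float64(10.6), np.float64(12.0), 0, -10.0], [0, np.float64(13.6), np.float64(14.7), 0, -12.5], 
131 [0, np.float64(1.5), np.float64(1.3), 0, -1.2], [0, np.float64(3.1), np.float64(2.6), 0, -2.5], 
128.5 [0, np.float64(1.6), np.float64(1.2), 0, -1.2], [0, np.float64(3.2), np.float64(2.4), 0, -2.5], 
126 [0, np.float64(1.6), np.float64(1.2), 0, -1.2], [0, np.float64(3.3), np.float64(2.3), 0, -2.5], 
123.5 [0, np.float64(1.7), np.float64(1.1), 0, -1.2], [0, np.float64(3.4), np.float64(2.1), 0, -2.5], 
121 [0, np.float64(1.7), np.float64(1.0), 0, -1.2], [0, np.float64(3.5), np.float64(2.0), 0, -2.5], 
118.5 [0, np.float64(1.8), np.float64(0.9), 0, -1.2], [0, np.float64(3.6), np.float64(1.8), 0, -2.5], 
116 [0, np.float64(1.8), np.float64(0.9), 0, -1.2], [0, np.float64(3.6), np.float64(1.7), 0, -2.5], 
113.5 [0, np.float64(1.8), np.float64(0.8), 0, -1.2], [0, np.float64(3.7), np.float64(1.5), 0, -2.5], 
111 [0, np.float64(1.9), np.float64(0.7), 0, -1.2], [0, np.float64(3.8), np.float64(1.4), 0, -2.5], 
108.5 [0, np.float64(1.9), np.float64(0.6), 0, -1.2], [0, np.float64(3.8), np.float64(1.2), 0, -2.5], 
106 [0, np.float64(1.9), np.float64(0.5), 0, -1.2], [0, np.float64(3.9), np.float64(1.0), 0, -2.5], 
103.5 [0, np.float64(2.0), np.float64(0.4), 0, -1.2], [0, np.float64(3.9), np.float64(0.9), 0, -2.5], 
101 [0, np.float64(2.0), np.float64(0.4), 0, -1.2], [0, np.float64(4.0), np.float64(0.7), 0, -2.5], 
98.5 [0, np.float64(2.0), np.float64(0.3), 0, -1.2], [0, np.float64(4.0), np.float64(0.5), 0, -2.5], 
96 [0, np.float64(2.0), np.float64(0.2), 0, -1.2], [0, np.float64(4.0), np.float64(0.3), 0, -2.5], 
93.5 [0, np.float64(2.0), np.float64(0.1), 0, -1.2], [0, np.float64(4.0), np.float64(0.2), 0, -2.5],
```

play_rows(
  plan=[
    [0, 0, 0, -35, 0],
    [0, 0, 0, -70, 0],
    [0, 0, 0, -70, 0],
    [0, 0, 0, -70, 0],
  ],
)

```text
time_s: 14.55
position: [0.4373, -0.0426, 0.092]
ee_rot: [-0.001, -0.45, 0.893, 0.001]
contact_force: [0.5, -0.8, -0.1]
opening: -0.002
gripper_force: 0.0
```

play_rows(
  plan=[
    [0, 4, 5, 0, -4],
    [0, 8.3, 9.8, 0, -8],
    [0, 10.6, 12, 0, -10],
    [0, 12.1, 13.4, 0, -11.2],
  ],
)

```text
time_s: 14.88
position: [0.4511, -0.0297, 0.0948]
ee_rot: [0.0, -0.36, 0.933, -0.001]
contact_force: [-4.5, -2.9, 4.9]
opening: 0.0
gripper_force: 2.8
```

play_rows(
  plan=[
    [0, 1.5, 1.3, 0, -1.2],
    [0, 3.1, 2.6, 0, -2.5],
  ],
)

```text
time_s: 15.05
position: [0.4538, -0.0274, 0.0948]
ee_rot: [-0.0, -0.339, 0.941, -0.001]
contact_force: [-6.6, -2.2, 3.0]
opening: -0.001
gripper_force: 2.9
```

play_rows(
  plan=[
    [0, 1.6, 1.2, 0, -1.2],
    [0, 3.2, 2.4, 0, -2.5],
  ],
)

```text
time_s: 15.22
position: [0.4568, -0.0249, 0.0947]
ee_rot: [-0.0, -0.319, 0.948, -0.001]
contact_force: [-6.1, -1.5, 3.3]
opening: 0.004
gripper_force: 2.8
```

play_rows(
  plan=[
    [0, 1.6, 1.2, 0, -1.2],
    [0, 3.3, 2.3, 0, -2.5],
  ],
)

```text
time_s: 15.38
position: [0.4601, -0.0225, 0.0947]
ee_rot: [-0.0, -0.298, 0.955, -0.0]
contact_force: [-5.4, -0.8, 2.7]
opening: -0.0
gripper_force: 2.9
```

play_rows(
  plan=[
    [0, 1.7, 1.1, 0, -1.2],
    [0, 3.4, 2.1, 0, -2.5],
  ],
)

```text
time_s: 15.55
position: [0.4634, -0.0202, 0.0947]
ee_rot: [-0.0, -0.277, 0.961, -0.0]
contact_force: [-6.1, -1.1, 3.4]
opening: -0.0
gripper_force: 2.8
```

play_rows(
  plan=[
    [0, 1.7, 1.0, 0, -1.2],
    [0, 3.5, 2.0, 0, -2.5],
  ],
)

```text
time_s: 15.72
position: [0.4669, -0.0182, 0.0946]
ee_rot: [-0.0, -0.256, 0.967, -0.0]
contact_force: [-6.2, -1.1, 3.9]
opening: 0.002
gripper_force: 2.9
```

play_rows(
  plan=[
    [0, 1.8, 0.9, 0, -1.2],
    [0, 3.6, 1.8, 0, -2.5],
  ],
)

```text
time_s: 15.88
position: [0.4704, -0.0162, 0.0946]
ee_rot: [-0.0, -0.235, 0.972, -0.0]
contact_force: [-7.4, 1.7, 2.9]
opening: -0.002
gripper_force: 2.8
```

play_rows(
  plan=[
    [0, 1.8, 0.9, 0, -1.2],
    [0, 3.6, 1.7, 0, -2.5],
  ],
)

```text
time_s: 16.05
position: [0.4738, -0.0144, 0.0946]
ee_rot: [-0.0, -0.214, 0.977, -0.0]
contact_force: [-7.8, 1.5, 3.6]
opening: 0.001
gripper_force: 3.7
```

play_rows(
  plan=[
    [0, 1.8, 0.8, 0, -1.2],
    [0, 3.7, 1.6, 0, -2.5],
  ],
)

```text
time_s: 16.22
position: [0.4767, -0.0129, 0.0945]
ee_rot: [-0.001, -0.193, 0.981, -0.0]
contact_force: [-15.0, 0.7, 9.5]
opening: -0.0
gripper_force: 6.4
```

play_rows(
  plan=[
    [0, 1.9, 0.7, 0, -1.2],
    [0, 1.9, 0.7, 0, -1.2],
  ],
)

```text
time_s: 16.38
position: [0.4781, -0.0123, 0.0944]
ee_rot: [-0.002, -0.182, 0.983, -0.0]
contact_force: [-13.1, -1.6, 8.8]
opening: -0.004
gripper_force: 6.3
```

The jaws have bitten, and the push is about 12.7 N along the tangent. I'll hold and read once more.

play_rows(
  plan=[
    [0, 0, 0, 0, 0],
    [0, 0, 0, 0, 0],
  ],
)

```text
time_s: 16.55
position: [0.4781, -0.0123, 0.0944]
ee_rot: [-0.002, -0.183, 0.983, -0.0]
contact_force: [-12.8, 0.2, 8.1]
opening: -0.002
gripper_force: 6.1
```

The push reads 11.8 N, which is hand-tight. I'll back off and check.

play_rows(
  plan=[
    [0, -4, -1.7, 0, 0],
    [0, -10, -4, 0, 0],
    [0, -14, -6, 0, 0],
    [0, -14, -6, 30, 0],
    [0, -14, -6, 70, 0],
    [0, -14, -6, 110, 0],
    [0, -14, 30, 130, 0],
    [0, -14, 70, 130, 0],
    [0, -14, 110, 130, 0],
    [0, -14, 110, 130, 0],
  ],
)

```text
time_s: 17.38
position: [0.4653, 0.1058, 0.2246]
ee_rot: [0.002, -0.187, 0.982, 0.001]
contact_force: [-1.0, 0.5, -0.2]
opening: -0.001
gripper_force: 0.0
```

```bash
python3 - <<'E'
from m import *
s=sense(); print(s["time_s"],s["position"],s["contact_force"])
for n in("top","scene"):
    c=imaging.camera(n); P=cloud(c); z=P[...,2]
    v,cost,N=chuckfit(P); print(n,v,np.degrees(v[2])%90,cost)
    m=np.hypot(P[...,0]-.5137,P[...,1]+.098)<.025
    for lo,hi,rr in((.102,.11,.016),(.134,.156,.006)):
        X=P[m&(z>lo)&(z<hi)]; print(len(X),circ(X[:,:2],rr,[.514,-.098]) if len(X)>5 else "",X[:,2].max())
    if n=="scene": save(c,"end.png",(320,150,440,290),4)
E
```

```text
17.3833 [0.4653 0.1058 0.2246] [-1.0161  0.4734 -0.2282]
top [ 0.5138 -0.0989  0.2336] 13.386865895229397 0.0003888429491004936
28 [ 0.5146 -0.1   ] 0.10999924711479658
27 [ 0.514  -0.0985] 0.15534337665281206
scene [ 0.5135 -0.0974  0.2377] 13.619567704190299 0.0007702774014835634
44 [ 0.5144 -0.099 ] 0.10975688976282261
33 [ 0.5109 -0.0958] 0.14866950329505169
```

View pics/end.png

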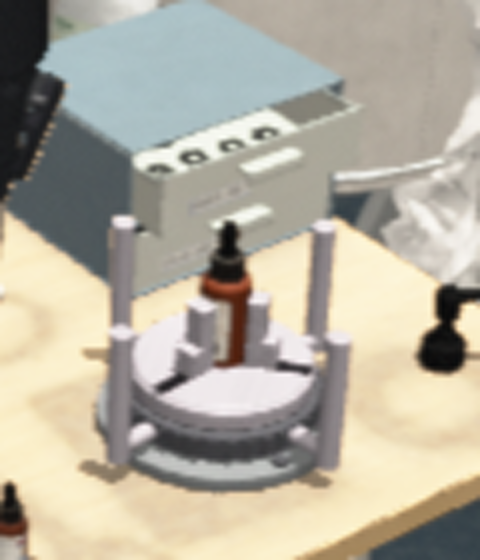

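The crop shows the jaws closed on the upright bottle at (228,320), centred on the chuck axis. The ring has turned about 101° (1.77 rad) and the gripper is clear.

```bash
python3 -c "
from rig import job
print(job.sign_off())"
```

```text
the job is handed in; nothing more can be done
None
```

The job is handed in: the larger bottle stands upright on the seat, clamped and centred by the jaws at about 12 N (hand-tight), and the arm touched none of the bystanders.

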